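# Turn the fittings carousel to the crimping die

## Task

Push the fittings carousel round with the fingertips (posts stand on its rim for this) until the cup with the single crimping die (the dark notched block) stands at the front, its middle in line with the pointed index pin on the stand, and leave it standing still there. Turn it gently: do not fling it, do not touch, lift or tip over any part in the cups, and leave the loose fittings on the bench where they are.

Things in the scene. Friction and masses are not known exactly. Their poses are not given: they have to be found in the camera images.
- stand: Fixed stand of the carousel on the bench: round grey foot with a tongue that sticks out 175 mm from the turning axis towards its front. Origin on the turning axis at bench height; its x axis points from the tongue to the back (so the front is its -x direction), z up. It stands at varied places and angles (up to about 25 degrees off the robot's view).
- index_pin (a point): Tip of the small pointed steel index pin (14 mm thick, tip 28 mm above the bench) on the stand's tongue, 160 mm from the turning axis: it marks the front and does not turn.
- carousel (a joint): Angle of the turning plate from where it stood at the start (rad), positive counter-clockwise seen from above. Turns freely both ways with light bearing friction (about 1 N at the rim); stays where it is left, no spring, no detents.
- carousel_center (a point): Centre of the round aluminium turning plate, on its upper face, 24 mm above the bench. The plate has 137 mm radius, is 8 mm thick, and its axis is vertical. On it stand six open round cups, 67 mm outside, 62 mm inside, wall 12 mm high, their centres 83 mm from the axis, 60 degrees apart; six upright finger posts stand on the rim, halfway between the cups.
- cup0 (a point): Centre of the floor of cup 0 of the carousel (24 mm above the bench, 83 mm from the axis); cups are numbered counter-clockwise from above. Five cups hold one part each, one is empty.
- cup1 (a point): Centre of the floor of cup 1 of the carousel (24 mm above the bench, 83 mm from the axis); cups are numbered counter-clockwise from above. Five cups hold one part each, one is empty.
- cup2 (a point): Centre of the floor of cup 2 of the carousel (24 mm above the bench, 83 mm from the axis); cups are numbered counter-clockwise from above. Five cups hold one part each, one is empty.
- cup3 (a point): Centre of the floor of cup 3 of the carousel (24 mm above the bench, 83 mm from the axis); cups are numbered counter-clockwise from above. Five cups hold one part each, one is empty.
- cup4 (a point): Centre of the floor of cup 4 of the carousel (24 mm above the bench, 83 mm from the axis); cups are numbered counter-clockwise from above. Five cups hold one part each, one is empty.
- cup5 (a point): Centre of the floor of cup 5 of the carousel (24 mm above the bench, 83 mm from the axis); cups are numbered counter-clockwise from above. Five cups hold one part each, one is empty.
- post0 (a point): Top of finger post 0 on the rim of the carousel: round steel post 12 mm thick (17 mm at its foot), 34 mm tall, from 24 to 58 mm above the bench, 128 mm from the axis, 30 degrees clockwise (from above) of cup 0.
- post1 (a point): Top of finger post 1 on the rim of the carousel: round steel post 12 mm thick (17 mm at its foot), 34 mm tall, from 24 to 58 mm above the bench, 128 mm from the axis, 30 degrees clockwise (from above) of cup 1.
- post2 (a point): Top of finger post 2 on the rim of the carousel: round steel post 12 mm thick (17 mm at its foot), 34 mm tall, from 24 to 58 mm above the bench, 128 mm from the axis, 30 degrees clockwise (from above) of cup 2.
- post3 (a point): Top of finger post 3 on the rim of the carousel: round steel post 12 mm thick (17 mm at its foot), 34 mm tall, from 24 to 58 mm above the bench, 128 mm from the axis, 30 degrees clockwise (from above) of cup 3.
- post4 (a point): Top of finger post 4 on the rim of the carousel: round steel post 12 mm thick (17 mm at its foot), 34 mm tall, from 24 to 58 mm above the bench, 128 mm from the axis, 30 degrees clockwise (from above) of cup 4.
- post5 (a point): Top of finger post 5 on the rim of the carousel: round steel post 12 mm thick (17 mm at its foot), 34 mm tall, from 24 to 58 mm above the bench, 128 mm from the axis, 30 degrees clockwise (from above) of cup 5.
- die: The single crimping die: a dark steel wedge-like block 44 x 23 mm, 42 mm tall, with a notched top, the only block among the parts. Loose in one of the cups (which one varies). Origin at its underside centre.
- adaptor_a: Nickel hex adaptor standing on end, 28 x 32 mm, 48 mm tall, thread up; loose in a cup. Origin at its underside centre.
- ferrule_2: Steel ferrule (short tube) lying in a cup, 30 mm across, 42 mm long. Origin at its underside centre.
- hex_nipple_0: Steel hex nipple lying in a cup, 25 x 49 mm, 22 mm high. Origin at its underside centre.
- coupler_1: Quick coupler lying in a cup, 24 x 50 mm, 25 mm high. Origin at its underside centre.
- hex_nipple_1: Bystander: brass hex nipple lying on the bench right of the carousel, 31 x 59 mm, 27 mm high. Origin at its underside centre.
- elbow_0: Bystander: elbow fitting lying on the bench right of the carousel, 65 x 67 mm, 24 mm high. Origin at its underside.
Not all that is in view belongs to the job. Leave any green or orange look-alike of the die alone. Leave any green look-alike of the ferrule_2 alone.

How it is judged:
By the outcome, as a careful person would: the job done as asked, in the order asked, and still so for the second after the job is handed in, with the robot touching nothing.
It also fails if it takes over 48 s, if anything falls off the work surface, if the arm or the gripper's body presses on something with over 40 N, if the wrist force passes 120 N, or if a joint passes its speed limit or range.

## Robot

A 6-joint arm with a two-finger parallel gripper is mounted at the origin on a cart in front of the work surface, level with it; the furniture and walls round the work are solid. World frame = base frame: x ahead of the robot, y to its left, z up, the work surface at z = 0. Lengths are in m, angles in rad, forces in N, time in s.
With the tool pointing down it reaches from about 0.225 to 0.875 m from the base axis. Payload 3.4 kg.
Tool frame: the origin (TCP) lies at the very end of the fingers, on their centre line; the grasp point (between the pads) lies 19 mm behind it; z points along the fingers, y is the line along which they close (so a half turn about z gives the same grasp; the last joint's range is limited). The gripper opens to 85 mm and grips with 20 to 120 N. Pads are 22 mm wide; open, the fingers measure 114 mm over their backs; the gripper's body (76 mm by 85 mm) begins 54 mm behind the grasp point. The pads swing forward as they close: fully open they stand 13 mm farther back than shut.
Start: joints at [-1.303, 0.276, 1.505, -0, 1.361, -0.121], TCP at [0.218, -0.532, 0.231] pointing down, gripper open.
Joint ranges: [-2.89, 2.89], [-0.75, 2.08], [0.22, 2.7], [-1.18, 4.32], [0.11, 2.71], [-2.7, 2.7]. Speed limits (rad/s): [2.57, 2.57, 3.14, 3.14, 3.14, 3.14].

## Interface

Orientations are given as a unit quaternion [w, x, y, z].
In Python, from rig import get_state, optics, sign_off gives the robot as it stands.
- The arm moves only by the tool send_rows, never from a script. Its argument "increments" is a list of rows, each an object with "gripper": the gripper's target within -1 to 1 (shut at 1, half-way at 0, fully open at -1); "linear": the shift along the world's x, y, z in m, a list of three; "delta_rot": the turn, a rotation vector about the world's x, y, z in rad, a list of three. In form: [{"gripper": gripper, "linear": [dx, dy, dz], "delta_rot": [rx, ry, rz]}, ...]. A call has 1 to 8 rows; each row is the pose to reach, as a shift and turn from the pose commanded when the call began; what a row does not reach only later rows make up. A row lasts 1/10 s, in which the tool goes at most 50 mm and 8.59 degrees, less where a joint would pass 70% of its speed; a pose out of reach is approached as far as the arm can. A call with a gripper value outside its range is refused whole. The fingers move at their own pace and stop on an object; "newtons" is the grip in N (left out, the last holds). Time passes only in rows, so rows that repeat a pose let the fingers close. It gives the time, the measured TCP pose, the force, the opening and the grip force at its end, in the units of the state.
- get_state(): the state, without advancing time (a new reading comes with each control period).
- optics.get_image(name): name is "scene" or "top" or "wrist"; returns a dict with "pixels" (384x512x3 uint8, blue, green, red), "K" (3x3 intrinsics, pixels), "rvec" (rotation vector, rad) and "tvec" (3), from world to camera coordinates, as OpenCV has them; the wrist camera has in their place "T_tool_cam" (4x4, takes a point from camera to tool coordinates, whose origin is the TCP and whose axes are the flange's). Camera axes: x right, y down, z forward; pixel columns grow to the right and rows downward; lengths in m; the calibration is good to about 2 mm. A picture is of the moment at which its call begins: read the wrist's pose just before it. There is no depth.
- sign_off(): hands the job in; it is judged then, once.
The state is a dict: "clock": time; "qpos": joint angles; "qd": joint speeds; "effort": joint torques, N m; "position": TCP position; "ee_rot": TCP orientation; "contact_force": force on the tool from outside, world axes, zero at the start; "moment": the same for the moment, N m; "width": finger opening in m; "gripper_force": force on a finger pad.
Only numpy, scipy, OpenCV 4.12 (cv2) and the standard library are available. Lean on these libraries where they do the work, as an engineer would, in place of code of your own. Each camera call takes 0.05 s, during which the arm holds its last target. There are 200 camera calls.

## Working session

There is one attempt and no reset: what is moved stays moved. The work goes in short steps, Python scripts to look and compute and a tool call to move; the robot and the scene stay as the last step left them, time stands still between calls to the robot, and variables do not carry over. Pictures are saved under pics/ and viewed, at most 10 in all, crops included, and the job is handed in when it is done.

Besides the shell and the picture viewer there is one more tool, called after "Emit:" as name(argument=value, ...) on one line, values as JSON. send_rows: Moves the arm, as the interface text tells. Its arguments: {"type":"object","properties":{"increments":{"type":"array"},"newtons":{"type":"number"}},"required":["increments"]}

```bash
mkdir -p pics
cat > h.py <<'E'
import cv2,numpy as np
from rig import get_state,optics,sign_off
def snap(n,f,crop=None,s=1):
    im=optics.get_image(n);p=np.array(im['pixels'])
    np.savez('pics/'+f+'.npz',**{k:np.array(v) for k,v in im.items()})
    if crop: p=p[crop[1]:crop[3],crop[0]:crop[2]]
    cv2.imwrite('pics/'+f+'.png',cv2.resize(p,None,fx=s,fy=s,interpolation=cv2.INTER_CUBIC));return im
def ray(im,uv,z):
    R=cv2.Rodrigues(np.array(im['rvec'],float))[0];t=np.array(im['tvec'],float).ravel()
    c=-R.T@t;d=R.T@np.linalg.inv(im['K'])@np.array([uv[0],uv[1],1.])
    return c+d*(z-c[2])/d[2]
def proj(im,P):
    return cv2.projectPoints(np.array(P,float).reshape(-1,3),np.array(im['rvec'],float),np.array(im['tvec'],float),np.array(im['K'],float),None)[0].reshape(-1,2)
E
python3 -c "
from h import *
snap('top','top0',s=1.5);snap('scene','sc0',s=1.5);print(get_state())"
```

```text
{'clock': 0.1, 'qpos': array([-1.30302292e+00,  2.76504561e-01,  1.50604223e+00,  1.75252868e-05,
        1.36069715e+00, -1.20996381e-01]), 'qd': array([-4.49200869e-04, -2.80629695e-05, -1.27929685e-03,  2.25177646e-04,
       -9.03120007e-04,  3.14041659e-04]), 'effort': array([-1.79117505e-04, -4.17703521e+01, -2.46405959e+01, -3.82674043e-04,
        5.75309474e-03, -1.38469059e-05]), 'position': array([ 0.21782631, -0.53161494,  0.2305275 ]), 'ee_rot': array([-8.24046906e-04,  9.81166691e-01,  1.93161184e-01, -5.19928135e-05]), 'contact_force': array([0.03901286, 0.00293654, 0.24112552]), 'moment': array([-0.05677537, -0.0163958 ,  0.03255624]), 'gripper_force': 0.0, 'width': 0.08560983541606161}
```

View pics/top0.png

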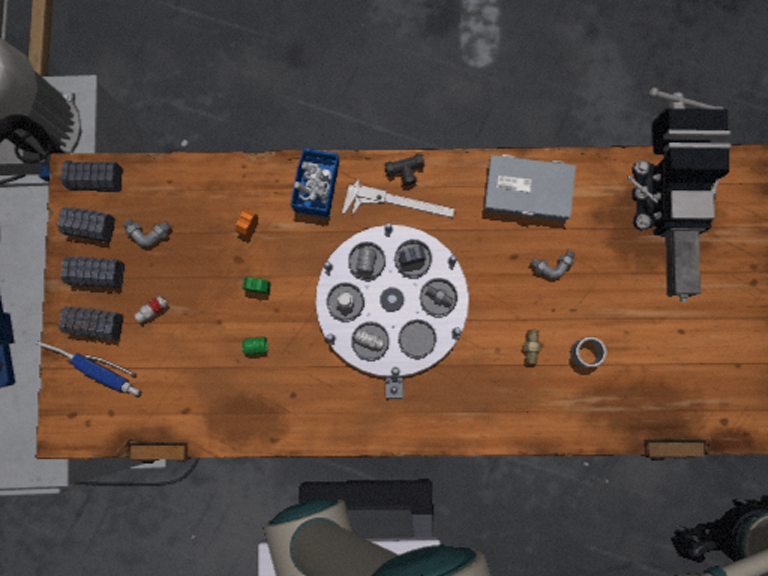

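View pics/sc0.png

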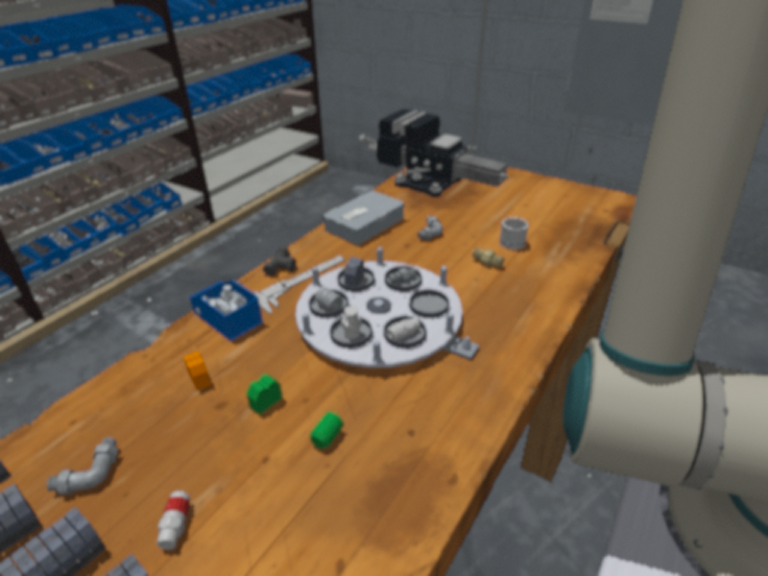

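The top view shows the carousel centred at about (392,299), the index pin at (394,388) and a post at about (396,374). Die candidates:
- The dark block in the carousel cup at (411,256). It fits best, being dark, steel, blocky and in a cup.
- The green block on the bench at (257,286), a look-alike.
- The orange block on the bench at (247,222), a look-alike.

I'll confirm in an enlarged crop.

```bash
python3 -c "
from h import *
im=snap('top','top1',(205,142,320,272),4.6)
def P(u,v,z):
    r=ray(im,(u/1.5,v/1.5),z);print((u,v),r.round(4));return r
P(392,299,.03);P(394,388,.028);P(411,256,.04)
R=cv2.Rodrigues(im['rvec'])[0];print(-R.T@im['tvec'],im['K'][0][0])"
```

```text
(392, 299) [ 0.5711 -0.0899  0.03  ]
(394, 388) [ 0.4138 -0.0896  0.028 ]
(411, 256) [ 0.646  -0.1255  0.04  ]
[ 0.40565282 -0.09325323  1.34781873] 497.7453778739395
```

View pics/top1.png

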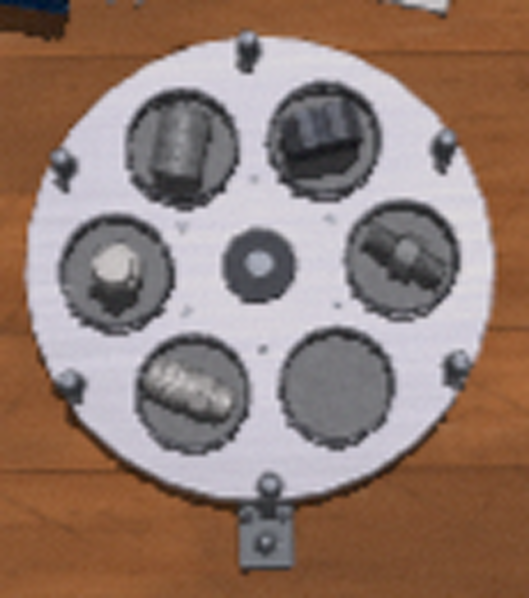

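The enlarged crop confirms it: the die is the dark notched block in the upper-right cup, at crop (318,140). Next I'll fit the carousel geometry from the post heads, cups and pin.

```bash
cat >> h.py <<'E'
from scipy.optimize import least_squares
def fit(im,posts,pin,cups=None,off=(205,142),s=4.6):
    # px at crop scale -> full px ; posts: list ordered clockwise
    f=lambda q:(np.array(q,float)+.5)/s-.5+np.array(off)
    X=np.array([ray(im,u,.056)[:2] for u in f(posts)]);pn=ray(im,f([pin])[0],.027)[:2]
    k=np.arange(len(X))
    def m(p): a=p[2]-k*np.pi/3;return p[:2]+.128*np.c_[np.cos(a),np.sin(a)]
    r=least_squares(lambda p:(m(p)-X).ravel(),[*X.mean(0),np.arctan2(*(X[0]-X.mean(0))[::-1])])
    c=r.x[:2];a0=r.x[2];print('resid mm',(1e3*r.fun.reshape(-1,2)).round(1).tolist())
    fr=np.arctan2(*(pn-c)[::-1])
    print('c',c.round(4),'post0 deg',np.degrees(a0),'pin',pn.round(4),'r',np.hypot(*(pn-c)),'front deg',np.degrees(fr))
    return c,a0,fr
E
python3 -c "
from h import *
im=np.load('pics/top1.npz')
c,a,f=fit(im,[(248,45),(445,145),(459,364),(269,485),(70,382),(64,160)],(265,541))
print('die cup from post0 -30; turn needed',(np.degrees(f-(a-np.pi/6)))%360-360)
for u in [(182,148),(325,140),(403,259),(337,386),(193,392),(116,273)]:
  x=ray(im,(np.array(u)+.5)/4.6-.5+[205,142],.036)[:2]-c;print(np.hypot(*x).round(4),np.degrees(np.arctan2(x[1],x[0])))
print('hub',ray(im,(np.array([260,265])+.5)/4.6-.5+[205,142],.03))
"
```

```text
resid mm [[1.9, -0.7], [1.4, -1.6], [-1.0, -0.6], [-1.7, -0.0], [-0.6, 1.0], [-0.0, 1.9]]
c [ 0.5698 -0.0889] post0 deg 1.181799727424859 pin [ 0.4124 -0.0884] r 0.1573573001314818 front deg 179.82474763564053
die cup from post0 -30; turn needed -151.3570520917843
0.0827 31.49040636155574
0.0834 -28.660620696268012
0.0831 -88.37742848464674
0.0822 -148.50330371061517
0.0819 150.9863371414918
0.0828 91.18513983300203
hub [ 0.57144876 -0.08933465  0.03      ]
```

Emit:
send_rows(increments=[{"gripper":1,"linear":[0.485,0.476,0],"delta_rot":[0,0,1.43]},{"gripper":1,"linear":[0.485,0.476,0],"delta_rot":[0,0,1.43]},{"gripper":1,"linear":[0.485,0.476,0],"delta_rot":[0,0,1.43]},{"gripper":1,"linear":[0.485,0.476,0],"delta_rot":[0,0,1.43]},{"gripper":1,"linear":[0.485,0.476,0],"delta_rot":[0,0,1.43]},{"gripper":1,"linear":[0.485,0.476,0],"delta_rot":[0,0,1.43]},{"gripper":1,"linear":[0.485,0.476,0],"delta_rot":[0,0,1.43]},{"gripper":1,"linear":[0.485,0.476,0],"delta_rot":[0,0,1.43]}])

```text
clock: 0.95
position: [0.5045, -0.2502, 0.2312]
ee_rot: [-0.0, 0.698, 0.716, -0.0]
contact_force: [1.4, -1.0, 0.2]
width: -0.0001
gripper_force: 0.0
```

Emit:
send_rows(increments=[{"gripper":1,"linear":[0.195,0.191,0],"delta_rot":[0,0,0.22]},{"gripper":1,"linear":[0.195,0.191,0],"delta_rot":[0,0,0.22]},{"gripper":1,"linear":[0.195,0.191,0],"delta_rot":[0,0,0.22]},{"gripper":1,"linear":[0.195,0.191,0],"delta_rot":[0,0,0.22]},{"gripper":1,"linear":[0.195,0.191,0],"delta_rot":[0,0,0.22]},{"gripper":1,"linear":[0.195,0.191,0],"delta_rot":[0,0,0.22]},{"gripper":1,"linear":[0.195,0.191,0],"delta_rot":[0,0,0.22]},{"gripper":1,"linear":[0.195,0.191,0],"delta_rot":[0,0,0.22]}])

```text
clock: 1.75
position: [0.6981, -0.0607, 0.2304]
ee_rot: [-0.001, 0.618, 0.786, -0.001]
contact_force: [-0.6, -0.8, 0.2]
width: 0.0001
gripper_force: 0.0
```

Emit:
send_rows(increments=[{"gripper":1,"linear":[0.005,0.007,-0.04],"delta_rot":[0,0,0]},{"gripper":1,"linear":[0.005,0.007,-0.08],"delta_rot":[0,0,0]},{"gripper":1,"linear":[0.005,0.007,-0.12],"delta_rot":[0,0,0]},{"gripper":1,"linear":[0.005,0.007,-0.15],"delta_rot":[0,0,0]},{"gripper":1,"linear":[0.005,0.007,-0.17],"delta_rot":[0,0,0]},{"gripper":1,"linear":[0.005,0.007,-0.185],"delta_rot":[0,0,0]},{"gripper":1,"linear":[0.005,0.007,-0.19],"delta_rot":[0,0,0]},{"gripper":1,"linear":[0.005,0.007,-0.19],"delta_rot":[0,0,0]}])

```text
clock: 2.55
position: [0.7031, -0.0547, 0.0413]
ee_rot: [-0.0, 0.618, 0.786, -0.0]
contact_force: [0.1, -0.3, 0.5]
width: 0.0002
gripper_force: 0.0
```

```bash
cat > wp.py <<'E'
import sys,numpy as np
# wp.py cx cy r x y a_from a_to n : rows relative to current commanded xy
cx,cy,r,x,y,a0,a1,n=map(float,sys.argv[1:])
for a in np.linspace(a0,a1,int(n)+1)[1:]:
    t=np.radians(a);print(round(a,1),[round(cx+r*np.cos(t)-x,3),round(cy+r*np.sin(t)-y,3),0],round(np.radians(a-a0),3))
E
python3 - <<'E'
from h import *
s=get_state();print(s['position'],s['contact_force'])
x=s['position'][:2]-[.5705,-.089];print(np.hypot(*x),np.degrees(np.arctan2(x[1],x[0])))
snap('scene','sc1',(180,150,330,260),5)
E
for i in 0 1 2; do echo; a=$(python3 -c "print(14-24*$i)")
python3 - <<'E'
import numpy as np,subprocess
a=np.radians($a);print(subprocess.run(f"python3 wp.py .5705 -.089 .137 {.5705+.137*np.cos(a)} {-.089+.137*np.sin(a)} $a {$a-24} 8",shell=True,capture_output=True,text=True).stdout)
E
done
```

```text
[ 0.70306698 -0.05468015  0.04132684] [ 0.10840055 -0.30987866  0.45663074]
0.13693741934356252 14.514462396349654

11.0 [np.float64(0.002), np.float64(-0.007), 0] -0.052
8.0 [np.float64(0.003), np.float64(-0.014), 0] -0.105
5.0 [np.float64(0.004), np.float64(-0.021), 0] -0.157
2.0 [np.float64(0.004), np.float64(-0.028), 0] -0.209
-1.0 [np.float64(0.004), np.float64(-0.036), 0] -0.262
-4.0 [np.float64(0.004), np.float64(-0.043), 0] -0.314
-7.0 [np.float64(0.003), np.float64(-0.05), 0] -0.367
-10.0 [np.float64(0.002), np.float64(-0.057), 0] -0.419


-13.0 [np.float64(-0.001), np.float64(-0.007), 0] -0.052
-16.0 [np.float64(-0.003), np.float64(-0.014), 0] -0.105
-19.0 [np.float64(-0.005), np.float64(-0.021), 0] -0.157
-22.0 [np.float64(-0.008), np.float64(-0.028), 0] -0.209
-25.0 [np.float64(-0.011), np.float64(-0.034), 0] -0.262
-28.0 [np.float64(-0.014), np.float64(-0.041), 0] -0.314
-31.0 [np.float64(-0.017), np.float64(-0.047), 0] -0.367
-34.0 [np.float64(-0.021), np.float64(-0.053), 0] -0.419


-37.0 [np.float64(-0.004), np.float64(-0.006), 0] -0.052
-40.0 [np.float64(-0.009), np.float64(-0.011), 0] -0.105
-43.0 [np.float64(-0.013), np.float64(-0.017), 0] -0.157
-46.0 [np.float64(-0.018), np.float64(-0.022), 0] -0.209
-49.0 [np.float64(-0.024), np.float64(-0.027), 0] -0.262
-52.0 [np.float64(-0.029), np.float64(-0.031), 0] -0.314
-55.0 [np.float64(-0.035), np.float64(-0.036), 0] -0.367
-58.0 [np.float64(-0.041), np.float64(-0.04), 0] -0.419
```

View pics/sc1.png

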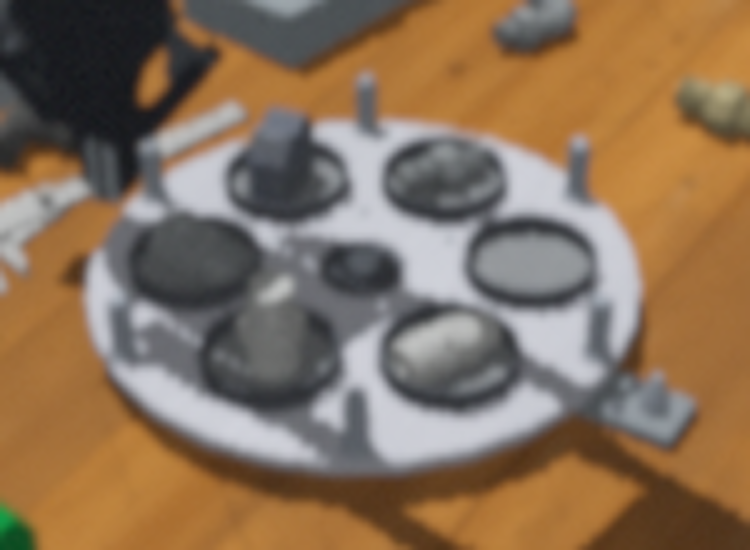

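The scene crop shows the shut fingertips at (103,170), just behind post0 at (150,170) and clear of the parts. I'll start pushing clockwise.

Emit:
send_rows(increments=[{"gripper":1,"linear":[0.001,-0.004,0],"delta_rot":[0,0,-0.03]},{"gripper":1,"linear":[0.002,-0.009,0],"delta_rot":[0,0,-0.06]},{"gripper":1,"linear":[0.003,-0.014,0],"delta_rot":[0,0,-0.105]},{"gripper":1,"linear":[0.004,-0.02,0],"delta_rot":[0,0,-0.15]},{"gripper":1,"linear":[0.004,-0.028,0],"delta_rot":[0,0,-0.21]},{"gripper":1,"linear":[0.004,-0.036,0],"delta_rot":[0,0,-0.262]},{"gripper":1,"linear":[0.004,-0.043,0],"delta_rot":[0,0,-0.314]},{"gripper":1,"linear":[0.003,-0.05,0],"delta_rot":[0,0,-0.367]}])

```text
clock: 3.4
position: [0.7073, -0.1044, 0.0424]
ee_rot: [0.001, 0.752, 0.659, 0.001]
contact_force: [1.1, 1.5, -0.0]
width: 0.0001
gripper_force: 0.6
```

Emit:
send_rows(increments=[{"gripper":1,"linear":[-0.001,-0.007,0],"delta_rot":[0,0,-0.052]},{"gripper":1,"linear":[-0.002,-0.014,0],"delta_rot":[0,0,-0.105]},{"gripper":1,"linear":[-0.004,-0.021,0],"delta_rot":[0,0,-0.157]},{"gripper":1,"linear":[-0.006,-0.028,0],"delta_rot":[0,0,-0.209]},{"gripper":1,"linear":[-0.009,-0.035,0],"delta_rot":[0,0,-0.262]},{"gripper":1,"linear":[-0.012,-0.041,0],"delta_rot":[0,0,-0.314]},{"gripper":1,"linear":[-0.015,-0.048,0],"delta_rot":[0,0,-0.367]},{"gripper":1,"linear":[-0.019,-0.054,0],"delta_rot":[0,0,-0.419]}])

```text
clock: 4.2
position: [0.6886, -0.1587, 0.0424]
ee_rot: [0.001, 0.873, 0.488, 0.001]
contact_force: [1.2, 1.0, -0.4]
width: -0.0001
gripper_force: 0.7
```

```bash
cat > st.py <<'E'
import sys,subprocess
from h import *
s=get_state();x=s['position'][:2]-[.5705,-.089];q=s['ee_rot']
a=np.degrees(np.arctan2(x[1],x[0]));print(s['clock'],s['position'],s['contact_force'],'r',np.hypot(*x),'ang',a,'yaw-ang',np.degrees(2*np.arctan2(q[2],q[1]))-a)
st=float(sys.argv[1])
for k in range(2):
  b=np.radians(a-st*8*k)
  p=(x+[.5705,-.089]) if k==0 else np.array([.5705+.137*np.cos(b),-.089+.137*np.sin(b)])
  for i in range(1,9):
    t=b-np.radians(st*i);print(np.round([.5705+.137*np.cos(t)-p[0],-.089+.137*np.sin(t)-p[1],t-b],3).tolist())
  print()
E
python3 st.py 3; python3 -c "
from h import *
snap('top','top2',(205,142,320,272),4.6)"
```

```text
4.2 [ 0.68856565 -0.15870812  0.04236952] [ 1.16032191  1.01121296 -0.38220244] r 0.13710841935513568 ang -30.558378887892435 yaw-ang 88.94632472560126
[-0.004, -0.006, -0.052]
[-0.008, -0.012, -0.105]
[-0.012, -0.018, -0.157]
[-0.017, -0.023, -0.209]
[-0.022, -0.028, -0.262]
[-0.027, -0.033, -0.314]
[-0.033, -0.038, -0.367]
[-0.039, -0.042, -0.419]

[-0.006, -0.004, -0.052]
[-0.012, -0.008, -0.105]
[-0.018, -0.011, -0.157]
[-0.025, -0.014, -0.209]
[-0.032, -0.017, -0.262]
[-0.038, -0.019, -0.314]
[-0.045, -0.021, -0.367]
[-0.052, -0.023, -0.419]
```

View pics/top2.png

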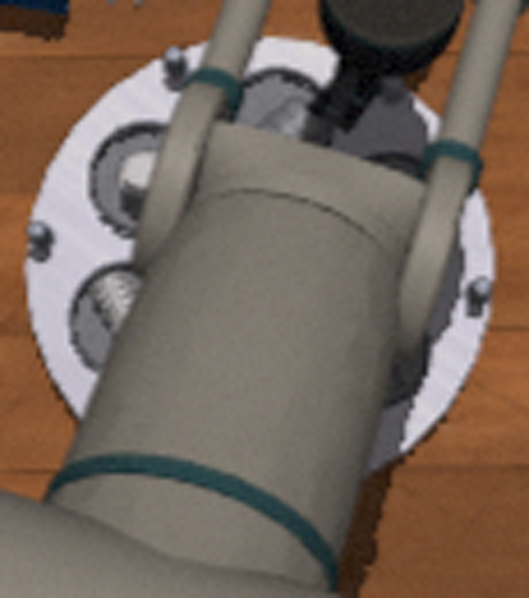

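The carousel is turning clockwise as planned; the post that stood at (64,160) is now at (175,68). Pushing on.

Emit:
send_rows(increments=[{"gripper":1,"linear":[-0.004,-0.006,0],"delta_rot":[0,0,-0.052]},{"gripper":1,"linear":[-0.008,-0.012,0],"delta_rot":[0,0,-0.105]},{"gripper":1,"linear":[-0.012,-0.018,0],"delta_rot":[0,0,-0.157]},{"gripper":1,"linear":[-0.017,-0.023,0],"delta_rot":[0,0,-0.209]},{"gripper":1,"linear":[-0.022,-0.028,0],"delta_rot":[0,0,-0.262]},{"gripper":1,"linear":[-0.027,-0.033,0],"delta_rot":[0,0,-0.314]},{"gripper":1,"linear":[-0.033,-0.038,0],"delta_rot":[0,0,-0.367]},{"gripper":1,"linear":[-0.039,-0.042,0],"delta_rot":[0,0,-0.419]}])

```text
clock: 5.05
position: [0.6493, -0.2005, 0.0422]
ee_rot: [0.001, 0.955, 0.296, 0.001]
contact_force: [1.6, -0.3, 0.7]
width: 0.0001
gripper_force: 0.5
```

Emit:
send_rows(increments=[{"gripper":1,"linear":[-0.006,-0.004,0],"delta_rot":[0,0,-0.052]},{"gripper":1,"linear":[-0.012,-0.008,0],"delta_rot":[0,0,-0.105]},{"gripper":1,"linear":[-0.018,-0.011,0],"delta_rot":[0,0,-0.157]},{"gripper":1,"linear":[-0.025,-0.014,0],"delta_rot":[0,0,-0.209]},{"gripper":1,"linear":[-0.032,-0.017,0],"delta_rot":[0,0,-0.262]},{"gripper":1,"linear":[-0.038,-0.019,0],"delta_rot":[0,0,-0.314]},{"gripper":1,"linear":[-0.045,-0.021,0],"delta_rot":[0,0,-0.367]},{"gripper":1,"linear":[-0.052,-0.023,0],"delta_rot":[0,0,-0.419]}])

```text
clock: 5.85
position: [0.5974, -0.2236, 0.0423]
ee_rot: [0.001, 0.996, 0.091, 0.001]
contact_force: [0.7, -0.7, 0.2]
width: 0.0
gripper_force: 0.5
```

```bash
python3 st.py 3
```

```text
5.85 [ 0.5974135  -0.22362844  0.04233685] [ 0.67499383 -0.71003623  0.2292794 ] r 0.13729221655425 ang -78.69505481695447 yaw-ang 89.14436831994831
[-0.007, -0.001, -0.052]
[-0.014, -0.002, -0.105]
[-0.021, -0.002, -0.157]
[-0.029, -0.002, -0.209]
[-0.036, -0.002, -0.262]
[-0.043, -0.001, -0.314]
[-0.05, -0.0, -0.367]
[-0.057, 0.001, -0.419]

[-0.007, 0.002, -0.052]
[-0.014, 0.004, -0.105]
[-0.021, 0.006, -0.157]
[-0.027, 0.009, -0.209]
[-0.034, 0.012, -0.262]
[-0.04, 0.016, -0.314]
[-0.046, 0.02, -0.367]
[-0.052, 0.024, -0.419]
```

Emit:
send_rows(increments=[{"gripper":1,"linear":[-0.007,-0.001,0],"delta_rot":[0,0,-0.052]},{"gripper":1,"linear":[-0.014,-0.002,0],"delta_rot":[0,0,-0.105]},{"gripper":1,"linear":[-0.021,-0.002,0],"delta_rot":[0,0,-0.157]},{"gripper":1,"linear":[-0.029,-0.002,0],"delta_rot":[0,0,-0.209]},{"gripper":1,"linear":[-0.036,-0.002,0],"delta_rot":[0,0,-0.262]},{"gripper":1,"linear":[-0.043,-0.001,0],"delta_rot":[0,0,-0.314]},{"gripper":1,"linear":[-0.05,0,0],"delta_rot":[0,0,-0.367]},{"gripper":1,"linear":[-0.057,0.001,0],"delta_rot":[0,0,-0.419]}])

```text
clock: 6.65
position: [0.5404, -0.2225, 0.0423]
ee_rot: [0.0, 0.993, -0.118, 0.001]
contact_force: [1.2, -0.8, -0.4]
width: 0.0
gripper_force: 0.5
```

Emit:
send_rows(increments=[{"gripper":1,"linear":[-0.007,0.002,0],"delta_rot":[0,0,-0.052]},{"gripper":1,"linear":[-0.014,0.004,0],"delta_rot":[0,0,-0.105]},{"gripper":1,"linear":[-0.021,0.006,0],"delta_rot":[0,0,-0.157]},{"gripper":1,"linear":[-0.027,0.009,0],"delta_rot":[0,0,-0.209]},{"gripper":1,"linear":[-0.033,0.012,0],"delta_rot":[0,0,-0.255]},{"gripper":1,"linear":[-0.037,0.014,0],"delta_rot":[0,0,-0.29]},{"gripper":1,"linear":[-0.04,0.016,0],"delta_rot":[0,0,-0.314]},{"gripper":1,"linear":[-0.042,0.017,0],"delta_rot":[0,0,-0.33]}])

```text
clock: 7.45
position: [0.498, -0.2053, 0.042]
ee_rot: [0.0, 0.96, -0.279, 0.001]
contact_force: [0.9, -0.8, 0.8]
width: -0.0001
gripper_force: 0.5
```

```bash
python3 st.py 1.5;python3 -c "
from h import *
snap('top','top3',(205,142,320,272),4.6)"
```

```text
7.45 [ 0.49799951 -0.2052853   0.04203026] [ 0.86506598 -0.78177883  0.790558  ] r 0.1370350061592218 ang -121.94233374387382 yaw-ang 89.56523969148631
[-0.003, 0.002, -0.026]
[-0.006, 0.004, -0.052]
[-0.009, 0.006, -0.079]
[-0.012, 0.008, -0.105]
[-0.015, 0.01, -0.131]
[-0.017, 0.013, -0.157]
[-0.02, 0.015, -0.183]
[-0.023, 0.018, -0.209]

[-0.003, 0.003, -0.026]
[-0.005, 0.005, -0.052]
[-0.007, 0.008, -0.079]
[-0.01, 0.01, -0.105]
[-0.012, 0.013, -0.131]
[-0.014, 0.016, -0.157]
[-0.016, 0.019, -0.183]
[-0.018, 0.022, -0.209]
```

View pics/top3.png

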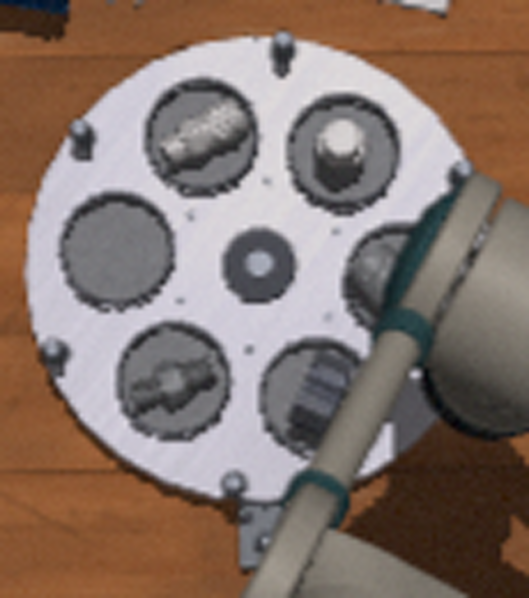

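The die cup, at (318,395), is approaching the front. The posts visible are (283,43), (82,133), (55,353) and (233,482), enough to measure the angle that remains.

```bash
cat > m.py <<'E'
from h import *
def rem(f,posts,cups):
    im=np.load(f'pics/{f}.npz');c=np.array([.5708,-.0891])
    g=lambda u:(np.array(u)+.5)/4.6-.5+[205,142]
    A=[]
    for u,z in [(p,.056) for p in posts]+[(q,.036) for q in cups]:
        x=ray(im,g(u),z)[:2]-c;a=np.degrees(np.arctan2(x[1],x[0]))
        A.append(((a-(30 if z<.05 else 0))+30)%60-30);print(u,np.hypot(*x).round(4),a.round(2),A[-1].round(2))
    print('mod60 post angle',np.mean(A[:len(posts)]),np.mean(A))
E
python3 -c "
from m import *
rem('top1',[(248,45),(445,145),(459,364),(269,485),(70,382),(64,160)],[(182,148),(325,140),(403,259),(337,386),(193,392),(116,273)])
rem('top3',[(283,43),(82,133),(55,353),(233,482)],[(202,137),(343,153),(117,251),(174,381)])
im=np.load('pics/top1.npz')
print(proj(im,[[.5708-.16,-.0891,.028]])*1,((proj(im,[[.5708-.16,-.0891,.028]])-[205,142])+.5)*4.6-.5)
"
```

```text
(248, 45) 0.1252 1.62 1.62
(445, 145) 0.1252 -59.32 0.68
(459, 364) 0.1273 -119.01 0.99
(269, 485) 0.1273 -178.92 1.08
(70, 382) 0.1276 121.51 1.51
(64, 160) 0.126 61.2 1.2
(182, 148) 0.082 31.99 1.99
(325, 140) 0.0824 -28.86 1.14
(403, 259) 0.0828 -89.07 0.93
(337, 386) 0.0829 -149.0 1.0
(193, 392) 0.0828 151.18 1.18
(116, 273) 0.0831 91.87 1.87
mod60 post angle 1.1815666530522435 1.268164546436525
(283, 43) 0.1268 -7.52 -7.52
(82, 133) 0.1256 52.68 -7.32
(55, 353) 0.1273 113.14 -6.86
(233, 482) 0.1264 171.91 -8.09
(202, 137) 0.0821 22.7 -7.3
(343, 153) 0.0814 -37.89 -7.89
(117, 251) 0.0829 83.01 -6.99
(174, 381) 0.0832 142.46 -7.54
mod60 post angle -7.448410046847114 -7.439806137587112
[[262.50062973 259.83693425]] [[266.30289678 543.84989754]]
```

Emit:
send_rows(increments=[{"gripper":1,"linear":[-0.003,0.002,0],"delta_rot":[0,0,-0.026]},{"gripper":1,"linear":[-0.006,0.004,0],"delta_rot":[0,0,-0.052]},{"gripper":1,"linear":[-0.009,0.006,0],"delta_rot":[0,0,-0.079]},{"gripper":1,"linear":[-0.012,0.008,0],"delta_rot":[0,0,-0.105]},{"gripper":1,"linear":[-0.015,0.01,0],"delta_rot":[0,0,-0.131]},{"gripper":1,"linear":[-0.017,0.013,0],"delta_rot":[0,0,-0.157]},{"gripper":1,"linear":[-0.02,0.015,0],"delta_rot":[0,0,-0.183]},{"gripper":1,"linear":[-0.023,0.018,0],"delta_rot":[0,0,-0.209]}])

```text
clock: 8.3
position: [0.4743, -0.1868, 0.0413]
ee_rot: [0.0, 0.926, -0.378, 0.0]
contact_force: [0.9, -0.7, -0.3]
width: 0.0
gripper_force: 0.5
```

Emit:
send_rows(increments=[{"gripper":1,"linear":[-0.002,0.002,0],"delta_rot":[0,0,-0.02]},{"gripper":1,"linear":[-0.004,0.004,0],"delta_rot":[0,0,-0.04]},{"gripper":1,"linear":[-0.006,0.006,0],"delta_rot":[0,0,-0.06]},{"gripper":1,"linear":[-0.008,0.008,0],"delta_rot":[0,0,-0.08]},{"gripper":1,"linear":[-0.009,0.01,0],"delta_rot":[0,0,-0.1]},{"gripper":1,"linear":[-0.01,0.011,0],"delta_rot":[0,0,-0.11]},{"gripper":1,"linear":[-0.01,0.012,0],"delta_rot":[0,0,-0.115]},{"gripper":1,"linear":[-0.01,0.012,0],"delta_rot":[0,0,-0.115]}])

```text
clock: 9.1
position: [0.4642, -0.1748, 0.0413]
ee_rot: [0.0, 0.903, -0.43, -0.0]
contact_force: [-0.5, -0.6, 0.4]
width: -0.0001
gripper_force: 0.1
```

```bash
python3 st.py 1;python3 -c "
from h import *
snap('top','top4',(205,142,320,272),4.6)"
```

```text
9.1 [ 0.46421558 -0.17476957  0.04130873] [-0.54411859 -0.56706241  0.43870257] r 0.1365752395625708 ang -141.0971093812743 yaw-ang 90.20649520969869
[-0.002, 0.002, -0.017]
[-0.003, 0.004, -0.035]
[-0.005, 0.005, -0.052]
[-0.006, 0.007, -0.07]
[-0.007, 0.009, -0.087]
[-0.009, 0.011, -0.105]
[-0.01, 0.013, -0.122]
[-0.011, 0.015, -0.14]

[-0.001, 0.002, -0.017]
[-0.002, 0.004, -0.035]
[-0.004, 0.006, -0.052]
[-0.005, 0.008, -0.07]
[-0.006, 0.011, -0.087]
[-0.007, 0.013, -0.105]
[-0.008, 0.015, -0.122]
[-0.009, 0.017, -0.14]
```

View pics/top4.png

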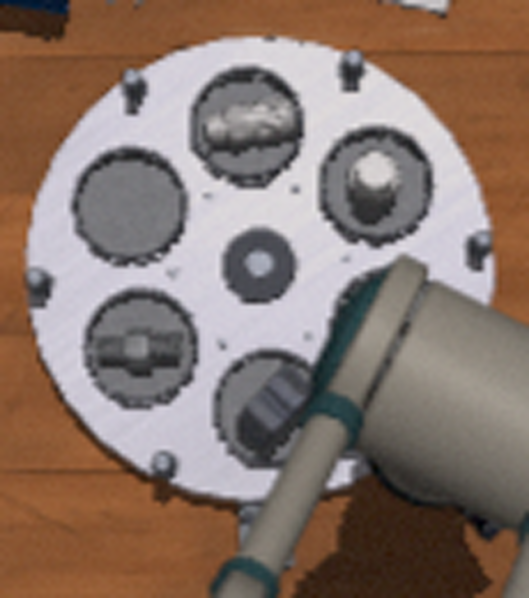

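The die cup, at about (270,408), is nearly at the front. The posts visible are (351,62), (134,82), (38,277), (163,463) and (479,240).

```bash
python3 -c "
from m import *
rem('top4',[(351,62),(134,82),(38,277),(163,463),(479,240)],[(246,126),(377,185),(130,205),(141,348)])
"
```

```text
(351, 62) 0.1264 -25.99 -25.99
(134, 82) 0.1261 33.49 -26.51
(38, 277) 0.1263 92.9 -27.1
(163, 463) 0.1271 153.37 -26.63
(479, 240) 0.1254 -86.05 -26.05
(246, 126) 0.0818 4.17 -25.83
(377, 185) 0.0825 -56.98 -26.98
(130, 205) 0.0829 63.64 -26.36
(141, 348) 0.0835 123.87 -26.13
mod60 post angle -26.45662094085342 -26.398790353756535
```

Emit:
send_rows(increments=[{"gripper":1,"linear":[-0.001,0.001,0],"delta_rot":[0,0,-0.01]},{"gripper":1,"linear":[-0.002,0.002,0],"delta_rot":[0,0,-0.02]},{"gripper":1,"linear":[-0.003,0.003,0],"delta_rot":[0,0,-0.03]},{"gripper":1,"linear":[-0.004,0.004,0],"delta_rot":[0,0,-0.04]},{"gripper":1,"linear":[-0.005,0.005,0],"delta_rot":[0,0,-0.05]},{"gripper":1,"linear":[-0.0055,0.006,0],"delta_rot":[0,0,-0.06]},{"gripper":1,"linear":[-0.006,0.0065,0],"delta_rot":[0,0,-0.065]},{"gripper":1,"linear":[-0.006,0.0065,0],"delta_rot":[0,0,-0.065]}])

```text
clock: 9.95
position: [0.4583, -0.1683, 0.0413]
ee_rot: [0.0, 0.889, -0.459, -0.0]
contact_force: [0.4, 0.3, -0.5]
width: 0.0
gripper_force: 0.3
```

```bash
python3 st.py 1|head -1
```

```text
9.95 [ 0.45830487 -0.1682859   0.04134564] [ 0.42454269  0.29838759 -0.46893745] r 0.13738268080295013 ang -144.7519692553 yaw-ang 90.13392862285194
```

Emit:
send_rows(increments=[{"gripper":1,"linear":[0.003,-0.005,0],"delta_rot":[0,0,0]},{"gripper":1,"linear":[0.007,-0.01,0],"delta_rot":[0,0,0]},{"gripper":1,"linear":[0.007,-0.01,0.03],"delta_rot":[0,0,0]},{"gripper":1,"linear":[0.007,-0.01,0.07],"delta_rot":[0,0,0]},{"gripper":1,"linear":[0.0,-0.05,0.11],"delta_rot":[0,0,0]},{"gripper":1,"linear":[-0.02,-0.1,0.13],"delta_rot":[0,0,0]},{"gripper":1,"linear":[-0.04,-0.15,0.14],"delta_rot":[0,0,0]},{"gripper":1,"linear":[-0.06,-0.2,0.14],"delta_rot":[0,0,0]}])

```text
clock: 10.75
position: [0.4067, -0.3508, 0.1821]
ee_rot: [0.001, 0.889, -0.458, 0.002]
contact_force: [0.8, -0.0, -0.6]
width: -0.0002
gripper_force: 0.0
```

```bash
python3 -c "
from h import *
snap('top','top5',(205,142,320,272),4.6);print(get_state()['position'])"
```

```text
[ 0.40376249 -0.35931308  0.18181333]
```

View pics/top5.png

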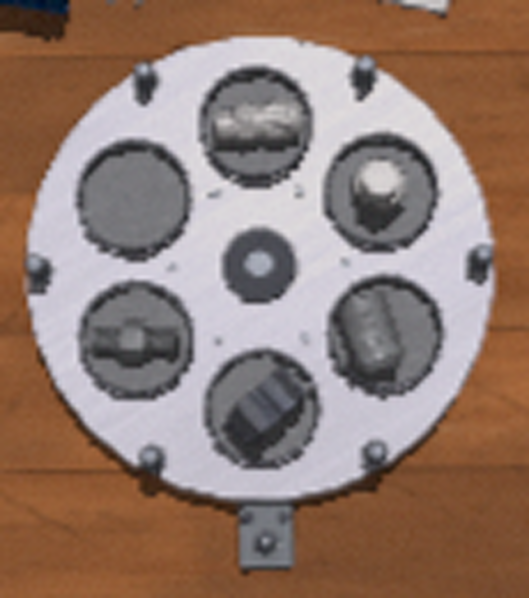

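The die cup, at (262,408), now stands over the tongue, with the pin at (265,541) and the arm clear. I'll measure the remaining error.

```bash
python3 -c "
from m import *
rem('top5',[(364,66),(145,73),(37,264),(151,457),(376,452),(481,253)],[(257,126),(382,193),(134,198),(136,339),(385,335),(262,408)])
im=np.load('pics/top5.npz')
g=lambda u:(np.array(u)+.5)/4.6-.5+[205,142]
for u,z in [((265,541),.027),((266,535),.014),((259,265),.03)]: print(ray(im,g(u),z))
p=np.array(im['pixels']);print(p.shape)
# cup ring center by dark-vs-plate threshold
hsv=cv2.cvtColor(p,cv2.COLOR_BGR2GRAY);
y0,y1,x0,x1=142,272,205,320
big=cv2.resize(hsv[y0:y1,x0:x1],None,fx=4.6,fy=4.6,interpolation=cv2.INTER_CUBIC)
b=(big<150).astype(np.uint8)
for c in cv2.findContours(b,cv2.RETR_CCOMP,cv2.CHAIN_APPROX_NONE)[0]:
  (x,y),r=cv2.minEnclosingCircle(c)
  if 30<r<70:
    print(round(x),round(y),round(r,1)); w=ray(im,g((x,y)),.030)[:2]-[.5708,-.0891];print(np.hypot(*w),np.degrees(np.arctan2(w[1],w[0])))
"
```

```text
(364, 66) 0.1276 -29.47 -29.47
(145, 73) 0.127 29.8 29.8
(37, 264) 0.1267 89.51 29.51
(151, 457) 0.1272 149.96 29.96
(376, 452) 0.127 -150.24 29.76
(481, 253) 0.126 -89.47 -29.47
(257, 126) 0.0814 -0.32 29.68
(382, 193) 0.0823 -60.8 29.2
(134, 198) 0.0827 60.39 -29.61
(136, 339) 0.0831 119.78 29.78
(385, 335) 0.0828 -120.82 29.18
(262, 408) 0.0827 179.6 29.6
mod60 post angle 10.013379807456117 14.826079722192999
[ 0.41244155 -0.08838989  0.027     ]
[ 0.41594274 -0.08900367  0.014     ]
[ 0.57146304 -0.08875478  0.03      ]
(384, 512, 3)
261 410 62.2
0.08318073849145945 179.1807805282675
136 341 61.8
0.08401615838964493 120.10005313969515
386 337 63.3
0.08368149917082608 -120.88549562981287
257 266 39.5
0.0012714317957913332 92.81335308808059
135 200 62.3
0.0824125619362671 60.688902243406645
379 193 61.6
0.08181531114352524 -59.78853455850516
255 127 62.2
0.08175060532045629 0.4552080393505988
268 114 31.6
0.08946667308494567 -4.316257071777099
```

```bash
python3 -c "
from h import *
print(get_state()['qd'].round(3));print(sign_off())"
```

```text
[ 0.07  -0.003  0.04   0.054 -0.027  0.158]
the job is handed in; nothing more can be done
None
```

The crimping-die cup now stands at the front, within about 0.5° of the index pin by the top camera. The arm is clear, no part was seen to be touched, and the job was handed in after about 11 s of the 48 s allowed.

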